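Close the sediment sample jars and run the bench shaker slowly

TASK

The three jars in the shaker's carrier have push-on lids that still stand proud: press each lid fully home. Only then press the spring-loaded hold-to-run lever on the separate control box down to its middle, slow-speed position, where the arm lies level and its pad is flush with the top of the index post beside it, and keep it there; never push it on towards its bottom stop, which is full speed. The program finishes while the robot is still holding the lever at that position; leave everything else on the bench where it stands.

Things in the scene. Friction and masses are not known exactly. Their poses are not given: they have to be found in the camera images.
- shaker: Bench shaker, grey painted box 180 x 250 mm, fixed to the bench, with an aluminium carrier on top holding three white jars in a row along its y axis (80 mm apart, at y = +80, 0, -80 mm, x = 0). Origin: centre of its underside, on the bench; z up. Jars are fixed in the carrier; jar shoulders are 145 mm above the bench. The yaw is within 0.3 rad of the world's.
- lid0_top (a point): Centre of the flat top of the lid on the jar at shaker y = +80 mm. Grey round push-on lid, 62 mm diameter, 22 mm high; fully home its skirt sits on the jar's shoulder and its top is 167 mm above the bench; at the start it stands 5 to 11 mm higher.
- lid1_top (a point): Same, for the middle jar (shaker y = 0).
- lid2_top (a point): Same, for the jar at shaker y = -80 mm.
- lid0 (a joint): How far lid 0 stands proud of home, m (0 = fully home, at most 0.013). The lid slides straight down with a steady friction of about 8 N and stays where it is left; then it meets a solid stop.
- lid1 (a joint): Same, for the middle lid.
- lid2 (a joint): Same, for lid 2.
- control: Hold-to-run control box fixed to the bench, left or right of the shaker, on a grey plate 200 x 110 x 12 mm. Origin: centre of the plate's underside, on the bench; z up; yaw within 0.3 rad of the world's. Lever pivot at x = +60 mm, 85 mm up; the lever points along -x (towards the robot), over y = 0, its pad 120 mm from the pivot. Behind the pad, cheeks and a box reach 105 mm up.
- pad (a point): Centre of the top face of the lever's black pad (45 mm along the lever x 46 mm across, 11 mm thick). At rest it is about 120 mm above the bench; level it is 90.5 mm above the bench at x = -60 mm, y = 0 of control.
- lever (a joint): Lever angle, rad: 0 = at rest, tipped up by 0.25 rad; 0.25 = level, the slow-speed position; 0.5 = bottom stop, full speed. A spring returns it: about 4 N on the pad to start it moving, 7.5 N at level, 11 N at the bottom stop.
- spare_jar: Bystander: a loose closed jar like those in the carrier, 62 mm diameter, 81 mm high, on the bench beyond the shaker. Origin: centre of its underside.
- wash_bottle: Bystander: a white bottle, 60 mm diameter, 150 mm high, on the bench beyond the shaker. Origin: centre of its underside.
- sherd: Bystander: a flat terracotta pottery sherd about 75 x 45 x 9 mm, on the bench on the robot's side of the shaker. Origin: centre of its underside.
- brush: Bystander: a brush 170 mm long lying across in front of the control box. Origin: its underside.
- card_box: Bystander: a small cardboard box 90 x 60 x 50 mm beyond the control box. Origin: centre of its underside.
- sieve: Bystander: a small steel bowl, 100 mm across and 45 mm high, on the bench beyond the gap between shaker and control box. Origin: centre of its underside.
- post_top (a point): Centre of the top of the 12 mm steel index post that stands beside the pad, at x = -60, y = +42 mm of control, 90.5 mm above the bench: the height of the pad's top face when the lever is level.
There are look-alikes about, which are no part of the job. What is shaped like the control but green, pink or turquoise is not meant.

How it is judged:
On the way, in this order (a step that is already met when the one before it is completed fails the run):
1. all three lids are pressed fully home (value of joint each of lid0, lid1, lid2 below 0.0015 m), for 0.2 s.
2. the lever is held down at its level position (value of joint lever between 0.18 and 0.32 rad and contact force between any of the fingers, the arm and control above 2 N), for 0.5 s.
At the end, for the whole second after the job is handed in: All three lids are home (within 1.5 mm), the robot is pressing the lever with more than 2 N and keeps it still and level within 0.07 rad (about 8 mm at the pad), and no bystander has moved more than 20 mm (all of step 1 and all of step 2 and velocity of joint lever between -0.1 and 0.1 rad/s and distance of each of spare_jar, wash_bottle, sherd, brush, card_box, sieve from where it was at the start of the episode below 0.02 m); the arm keeps its last pose, push and grip.
It fails at once if the lever is pressed (more than 0.1 rad) while a lid still stands proud (more than 1.5 mm) (value of joint lever above 0.1 rad and value of joint any of lid0, lid1, lid2 above 0.0015 m).
It fails at once if the lever is pushed on towards full speed (beyond 0.40 rad) (value of joint lever above 0.4 rad).
It fails at once if a bystander is moved more than 20 mm (distance of any of spare_jar, wash_bottle, sherd, brush, card_box, sieve from where it was at the start of the episode above 0.02 m).
It also fails if it takes over 48 s, if anything falls off the work surface, if the arm or the gripper's body presses on something with over 40 N, if the wrist force passes 120 N, or if a joint passes its speed limit or range.

ROBOT

A 6-joint arm with a two-finger parallel gripper is mounted at the origin on the work surface. World frame = base frame: x ahead of the robot, y to its left, z up, the work surface at z = 0. Lengths are in m, angles in rad, forces in N, time in s.
With the tool pointing down it reaches from about 0.375 to 0.75 m from the base axis. Payload 9 kg.
Tool frame: the origin (TCP) lies midway between the tips of the shut fingers; the grasp point (between the pads) lies behind it (env.hold_point_z is the z of the grasp point in the tool frame, in m); z points along the fingers, y is the line along which they close (so a half turn about z gives the same grasp; the last joint's range is limited). The gripper opens to 85 mm and grips with 20 to 120 N. Pads are 22 mm wide; open, the fingers measure 114 mm over their backs; the gripper's body (76 mm by 85 mm) begins 54 mm behind the grasp point. The pads swing forward as they close: fully open they stand 13 mm farther back than shut.
Start: joints at [0.896, 0.104, 0.097, 1.564, 0, 1.353], TCP at [0.265, 0.539, 0.194] pointing down, gripper open.
Joint ranges: [-2.99, 2.99], [-0.84, 1.86], [-1.1, 1.16], [-1.84, 2.11], [-1.51, 1.56], [-3.14, 3.14]. Speed limits (rad/s): [2.22, 2.22, 2.57, 3.14, 3.14, 3.14].

INTERFACE

Orientations are given as a unit quaternion [x, y, z, w].
In Python, from bench import env, hand, viewer, sign_off gives the robot as it stands. Calls block until the motion is done:
- env.move_pose(position, orientation): joint-space move of the TCP to a pose.
- env.move_linear(position, frame=None, v=0.15, contact_N=None): straight line of the TCP; frame=None keeps the orientation; v is the mean speed in m/s. With contact_N (N) it stops when the force on the tool has changed by that much, and returns True; else False.
- env.move_j(angles): joint-space move.
- hand.set_gripper(opening): finger opening in m; the grip force is fixed at half the most; returns when the fingers have stopped.
- env.hold(seconds).
- env.inverse_kinematics(position, orientation): joint angles nearest the present ones, or None.
- viewer.grab_frame(name): name is "scene" or "side" or "wrist"; returns (picture, depth): 480x640x3 uint8, red, green, blue; 480x640 float32, m along the optical axis (not along the pixel's ray), 0 where there is no reading.
- viewer.camera_model(name): a dict with "fx", "fy", "cx", "cy" (pixels), "R" (3x3) and "t" (3): a world point X has camera coordinates R X + t. Camera axes: x right, y down, z forward; pixel columns grow to the right and rows downward; lengths in m; the calibration is good to about 2 mm. A picture is of the moment at which its call begins: read the wrist's pose just before it. camera_model takes no time and is no camera call; for the wrist camera it gives the pose at the moment of the call.
A pose or a line that the arm cannot do raises env.IKError and nothing moves.
- sign_off(): hands the job in; it is judged then, once.
Trained networks look in the newest picture that a camera, given by its name, has taken for a name from the list of things; names that differ only in an ending like _2 or _b are one class to them, and where a whole thing is asked for, a point or a joint stands for the part that bears it (a point fixed in the world has none). Each returns a list of dicts, best first, with "conf" (0 to 1); they miss things now and then, are a little off and sometimes report something else, mostly with a low value. They report only what shows in the picture. A call takes as long as a camera call. They do not tell look-alikes from the thing itself.
- viewer.look_for(camera, thing): "location" ([x, y, z] in m, in the coordinates of the camera as it stood for that picture, good to about 4 mm: the middle of the surface that is visible of it).
- viewer.mark_of(camera, thing): "location" ([x, y, z] in m, in the coordinates of the camera as it stood for that picture, good to about 4 mm: a listed point, or the origin of a listed thing).
Readings, each from a call of its own:
- env.current_clock(): time.
- env.current_qpos(): joint angles.
- env.current_joint_velocities(): joint speeds.
- env.current_effort(): joint torques, N m.
- env.current_tcp_pos(): TCP position.
- env.current_tool_rot(): TCP orientation.
- env.current_ft_force(): force on the tool from outside, world axes, zero at the start.
- env.current_ft_torque(): the same for the moment, N m.
- env.current_grip_width(): finger opening in m.
- env.current_grasp_force(): force on a finger pad.
Only numpy, scipy, OpenCV 4.12 (cv2) and the standard library are available. Lean on these libraries where they do the work, as an engineer would, in place of code of your own. Each camera call takes 0.05 s, during which the arm holds its last target. There are 200 camera calls.

## Working session

There is one attempt and no reset: what is moved stays moved. The work goes in short steps, each a Python script; the robot and the scene stay as the last script left them, time stands still between calls to the robot, and variables do not carry over. Pictures are saved under pics/ and viewed, at most 10 in all, crops included, and the job is handed in when it is done.

```bash
ls; mkdir -p pics; cat > h.py <<'E'
import numpy as np, cv2
from bench import env, hand, viewer, sign_off
def w(cam,p,m=None):
    m=m or viewer.camera_model(cam); return np.array(m["R"]).T@(np.array(p)-np.array(m["t"]))
def px(cam,X):
    m=viewer.camera_model(cam); c=np.array(m["R"])@np.array(X)+np.array(m["t"]); return np.array([m["fx"]*c[0]/c[2]+m["cx"],m["fy"]*c[1]/c[2]+m["cy"]])
def cloud(cam,d):
    m=viewer.camera_model(cam); v,u=np.mgrid[:480,:640]
    P=np.stack([(u-m["cx"])*d/m["fx"],(v-m["cy"])*d/m["fy"],d],-1)
    return (P-np.array(m["t"]))@np.array(m["R"])
E
python3 - <<'E'
from h import *
np.set_printoptions(precision=4,suppress=True)
for c in ["scene","side"]:
    im,d=viewer.grab_frame(c); cv2.imwrite(f"pics/{c}0.png",im[:,:,::-1]); np.savez(f"{c}0.npz",im=im,d=d)
    for t in ["shaker","lid0_top","lid1_top","lid2_top","control","pad","post_top"]:
        for r in viewer.mark_of(c,t)[:3]:
            X=w(c,r["location"]); print(c,t,round(r["conf"],2),X,px(c,X).round())
print(env.current_clock(),env.hold_point_z,env.current_tool_rot())
E
```

```text
pics
scene shaker 0.74 [ 0.5353 -0.1966  0.0012] [198. 307.]
scene lid0_top 0.85 [ 0.5496 -0.1236  0.1769] [219. 270.]
scene lid1_top 0.86 [ 0.5357 -0.2022  0.1724] [183. 275.]
scene lid2_top 0.78 [ 0.5192 -0.2759  0.1716] [148. 277.]
scene control 0.9 [ 0.2559 -0.2608  0.0007] [156. 224.]
scene control 0.86 [0.576  0.1936 0.0002] [352. 282.]
scene control 0.83 [ 0.7088  0.4868 -0.0015] [479. 298.]
scene pad 0.95 [0.1666 0.2705 0.1201] [333. 130.]
scene pad 0.87 [0.6536 0.4935 0.1195] [486. 254.]
scene pad 0.79 [0.5214 0.2025 0.1238] [352. 238.]
scene post_top 0.93 [ 0.2275 -0.194   0.0894] [172. 190.]
scene post_top 0.7 [0.1701 0.3129 0.0921] [347. 134.]
scene post_top 0.65 [0.5309 0.2428 0.0894] [368. 244.]
side shaker 0.8 [ 0.5362 -0.2018  0.0043] [418. 376.]
side lid0_top 0.7 [ 0.5509 -0.1239  0.175 ] [409. 296.]
side lid1_top 0.72 [ 0.5333 -0.1999  0.1731] [429. 329.]
side lid2_top 0.58 [ 0.5253 -0.2783  0.1702] [456. 363.]
side control 0.96 [ 0.5789  0.1844 -0.    ] [327. 254.]
side control 0.66 [0.2227 0.2671 0.0009] [180. 296.]
side control 0.64 [ 0.7066  0.4877 -0.0015] [303. 174.]
side pad 0.87 [0.6541 0.4962 0.1222] [284. 143.]
side pad 0.86 [0.5238 0.1957 0.118 ] [305. 226.]
side pad 0.83 [ 0.2111 -0.237   0.1249] [290. 457.]
side post_top 0.94 [0.6552 0.5353 0.0898] [278. 146.]
side post_top 0.92 [ 0.228  -0.1949  0.0923] [286. 438.]
side post_top 0.72 [0.1694 0.3107 0.0914] [142. 268.]
0.8 -0.0187 [0.2264 0.974  0.0001 0.    ]
```

View pics/scene0.png

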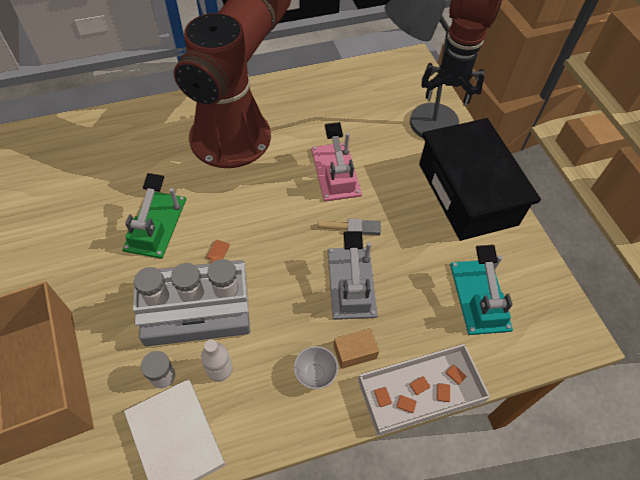

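View pics/side0.png

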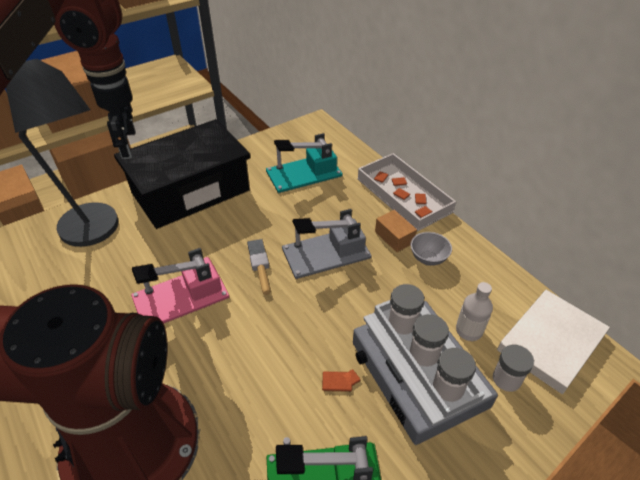

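Candidates for the control in the scene view: green (156,224), pink (335,165), turquoise (482,295) and grey (352,282). By the description the grey one is meant: its plate is grey and it stands left of the shaker, with the brush in front at (350,227). The lids are at (150,283), (186,277) and (222,273). Next I refine with depth and check the choice in a crop.

```bash
python3 - <<'E'
from h import *
np.set_printoptions(precision=4,suppress=True)
for c in ["scene","side"]:
    f=np.load(f"{c}0.npz"); im,d=f["im"],f["d"]; P=cloud(c,d)
    for n,x in dict(lid0=[.550,-.124],lid1=[.5345,-.201],lid2=[.522,-.277],pad=[.5225,.199],post=[.531,.243]).items():
        r=.038 if n!="post" else .012; lo,hi=(.16,.19) if "lid" in n else (.1,.14) if n=="pad" else (.08,.1)
        m=(d>0)&(np.hypot(P[...,0]-x[0],P[...,1]-x[1])<r)&(P[...,2]>lo)&(P[...,2]<hi)
        Q=P[m]; zt=np.percentile(Q[:,2],80) if len(Q) else 0
        T=Q[abs(Q[:,2]-np.median(Q[Q[:,2]>zt-.006][:,2]))<.003] if "lid" in n else Q
        if len(T): print(c,n,len(T),T.mean(0),T.min(0),T.max(0), (cv2.minEnclosingCircle(T[:,:2].astype(np.float32)) if "lid" in n else im[m].mean(0)))
im=np.load("scene0.npz")["im"]; cv2.imwrite("pics/crop.png",cv2.resize(im[205:330,300:400],None,fx=4.5,fy=4.5,interpolation=cv2.INTER_CUBIC)[:,:,::-1])
E
```

```text
scene lid0 465 [ 0.5508 -0.1204  0.1737] [ 0.518  -0.151   0.1707] [ 0.5816 -0.0892  0.1767] ((0.5501413345336914, -0.12023276835680008), 0.03238707408308983)
scene lid1 486 [ 0.5376 -0.1994  0.1735] [ 0.507  -0.2304  0.1705] [ 0.5683 -0.1677  0.1764] ((0.5374891757965088, -0.19942627847194672), 0.032195284962654114)
scene lid2 461 [ 0.525  -0.2777  0.1732] [ 0.4944 -0.3073  0.1702] [ 0.5555 -0.2474  0.1762] ((0.5247066617012024, -0.27835580706596375), 0.03226015344262123)
scene pad 388 [0.5277 0.2003 0.1198] [0.4987 0.1763 0.1051] [0.5604 0.2281 0.1298] [46.5567 43.6495 43.0232]
scene post 26 [0.5309 0.2429 0.089 ] [0.524  0.2379 0.0823] [0.5351 0.2482 0.0934] [130.4615 122.8846 118.5385]
side lid0 648 [ 0.5491 -0.123   0.1733] [ 0.5181 -0.153   0.1702] [ 0.5816 -0.0916  0.1762] ((0.5494642853736877, -0.12096802890300751), 0.0324862003326416)
side lid1 734 [ 0.5363 -0.2019  0.1732] [ 0.506  -0.2315  0.1702] [ 0.568  -0.1706  0.1761] ((0.5370049476623535, -0.20143195986747742), 0.032048262655735016)
side lid2 874 [ 0.5239 -0.2805  0.1731] [ 0.4927 -0.3104  0.1701] [ 0.5555 -0.2495  0.176 ] ((0.524049699306488, -0.28048983216285706), 0.032339632511138916)
side pad 338 [0.525  0.1962 0.1189] [0.4963 0.1716 0.1019] [0.5595 0.2291 0.1281] [39.7692 36.1864 33.2781]
```

View pics/crop.png

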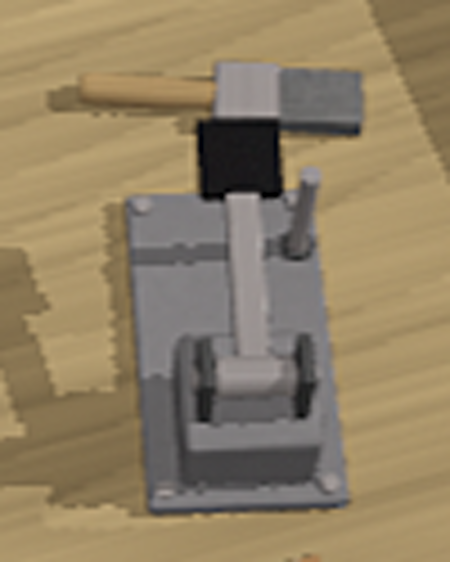

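The crop confirms the grey control: black pad at scene (352,240), steel post at (368,247), and the brush in front of it at (350,227). Now I press the lids with the fingers shut.

```bash
python3 - <<'E'
from h import *
np.set_printoptions(precision=4,suppress=True)
q=env.current_tool_rot()
L=[[.5500,-.1205],[.537,-.2005],[.5243,-.2795]]
for o in (q,[0,1,0,0],[1,0,0,0]):
    print(o,[env.inverse_kinematics(p,o) is not None for p in ([.265,.539,.29],[*L[0],.29],[*L[2],.16],[.521,.2,.09],[.521,.2,.29])])
o=q
env.move_linear([.265,.539,.28],v=.2); hand.set_gripper(0)
try: env.move_pose([.521,.2,.28],o); 
except env.IKError as e: print(e)
env.move_pose([*L[0],.22],o)
print(env.current_clock(),env.current_qpos())
for p in L:
    env.move_linear([*p,.19],v=.2)
    f0=env.current_ft_force(); hit=env.move_linear([*p,.158],v=.03,contact_N=25)
    print(hit,env.current_tcp_pos(),env.current_ft_force()-f0,env.current_clock())
    env.move_linear([*p,.20],v=.15)
E
```

```text
[0.2264 0.974  0.0001 0.    ] [True, True, True, True, True]
[0, 1, 0, 0] [True, True, True, True, True]
[1, 0, 0, 0] [True, True, True, True, True]
4.9583 [-0.4462 -0.0018  0.0369  1.6089  0.0004  0.0095]
False [ 0.5501 -0.1206  0.1583] [-0.3821  0.6954  0.2017] 6.475
False [ 0.5371 -0.2006  0.1583] [-0.0123 -2.5604  0.1139] 8.6833
False [ 0.5244 -0.2796  0.1583] [-0.3268  0.7463 -0.1344] 10.8833
```

No contact, although the TCP went down to 0.158. I check the gripper and look again.

```bash
python3 - <<'E'
from h import *
np.set_printoptions(precision=4,suppress=True)
print(env.current_grip_width(),env.current_tcp_pos(),env.current_qpos(),env.current_clock(), env.current_ft_force())
a,_=viewer.grab_frame("scene"); b,d=viewer.grab_frame("side")
print(px("scene",env.current_tcp_pos()),px("side",env.current_tcp_pos()))
cv2.imwrite("pics/s1.png",np.hstack([cv2.resize(a[180:380,80:280],(400,400)),cv2.resize(b[220:440,330:550],(400,400))])[:,:,::-1])
E
```

```text
-5.017881810216683e-05 [ 0.5247 -0.2798  0.2004] [-0.7097  0.0874  0.0919  1.574   0.0002 -0.2529] 11.3167 [-0.2161  0.0517 -1.1788]
[144.0383 273.0584] [459.5643 354.646 ]
```

View pics/s1.png

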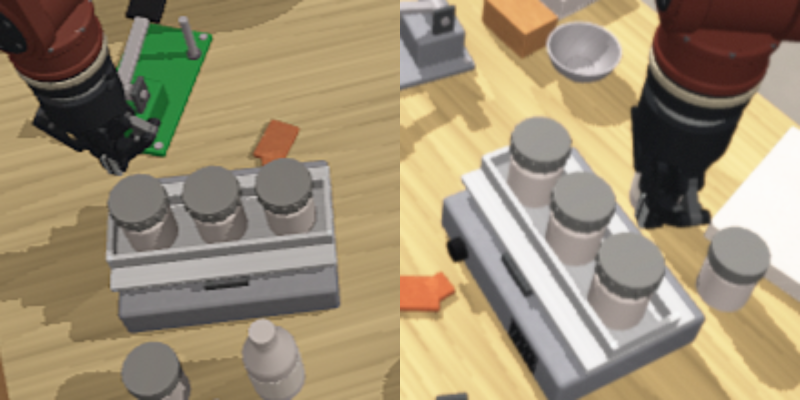

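In the side view the fingertips are at about (484,344), where the reported TCP projects to (460,355). In the scene view they are at (139,264) against (144,273). I measure where the gripper really is from depth.

```bash
python3 - <<'E'
from h import *
np.set_printoptions(precision=4,suppress=True)
import itertools
t=env.current_tcp_pos(); print("tcp",t)
for c in ["scene","side"]:
    im,d=viewer.grab_frame(c); np.savez(f"{c}1.npz",im=im,d=d); P=cloud(c,d)
    m=(d>0)&(im.max(-1)<75)&(np.hypot(P[...,0]-t[0],P[...,1]-t[1])<.15)&(P[...,2]>.185)
    Q=P[m]; lo=Q[Q[:,2]<Q[:,2].min()+.012]; print(c,len(Q),"lowest",lo.mean(0),Q[:,2].min(),lo.min(0),lo.max(0))
    cv2.imwrite(f"pics/z_{c}.png",im[:,:,::-1])
q=env.current_qpos()
im,d=viewer.grab_frame("wrist"); m=viewer.camera_model("wrist"); P=cloud("wrist",d)
C=-np.array(m["R"]).T@m["t"]; print("wristcam pos",C,"axes",np.array(m["R"]))
np.savez("wrist1.npz",im=im,d=d)
for t in ["lid2_top","lid1_top","lid0_top"]:
    for r in viewer.mark_of("wrist",t)[:2]: print(t,r["conf"],w("wrist",r["location"]))
cv2.imwrite("pics/wr1.png",np.hstack([cv2.resize(im,(400,300)),cv2.resize(np.load("side1.npz")["im"][240:420,400:640],(400,300))])[:,:,::-1])
E
```

```text
tcp [ 0.524  -0.2793  0.1989]
scene 8166 lowest [ 0.5317 -0.2779  0.2473] 0.2398136412011476 [ 0.5257 -0.2864  0.2398] [ 0.5338 -0.2678  0.2511]
side 20349 lowest [ 0.5163 -0.2863  0.2521] 0.24537579688725766 [ 0.5123 -0.2948  0.2454] [ 0.524  -0.2743  0.2569]
wristcam pos [ 0.4481 -0.2421  0.3805] axes [[ 0.4414  0.8973  0.0001]
 [ 0.8484 -0.4174  0.3256]
 [ 0.2922 -0.1436 -0.9455]]
lid2_top 0.74 [ 0.5261 -0.2761  0.1766]
lid1_top 0.81 [ 0.5367 -0.1984  0.1709]
lid0_top 0.76 [ 0.5492 -0.119   0.1738]
```

View pics/wr1.png

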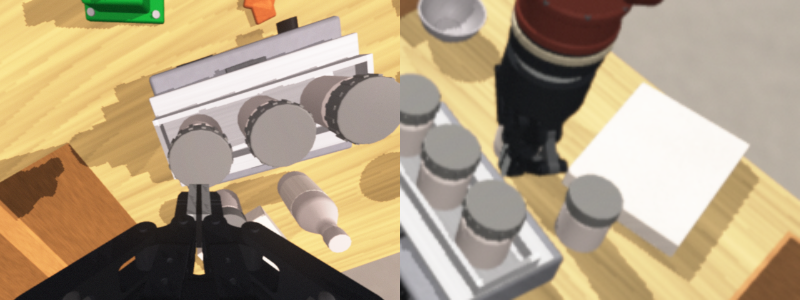

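```bash
python3 - <<'E'
from h import *
np.set_printoptions(precision=4,suppress=True)
t=env.current_tcp_pos(); print("tcp",t)
for c in ["scene","side"]:
    f=np.load(f"{c}1.npz"); im,d=f["im"],f["d"]; P=cloud(c,d)
    m=(d>0)&(np.hypot(P[...,0]-t[0],P[...,1]-t[1])<.05)
    z=P[m][:,2]; h,e=np.histogram(z,bins=np.arange(.14,.32,.01)); print(c,[(round(a,2),int(b)) for a,b in zip(e,h)])
    k=m&(P[...,2]>.185)&(P[...,2]<.26); Q=P[k]; o=Q[:,2].argsort()[:12]; print(np.c_[Q[o],im[k][o]].round(3))
f=np.load("wrist1.npz"); im,d=f["im"],f["d"]; print("wrist d at tip", [ (v,d[v,320],im[v,320],cloud("wrist",d)[v,320]) for v in (300,308,320,340)])
E
```

```text
tcp [ 0.5241 -0.2793  0.1995]
scene [(np.float64(0.14), 37), (np.float64(0.15), 48), (np.float64(0.16), 120), (np.float64(0.17), 532), (np.float64(0.18), 1), (np.float64(0.19), 0), (np.float64(0.2), 0), (np.float64(0.21), 0), (np.float64(0.22), 0), (np.float64(0.23), 2), (np.float64(0.24), 25), (np.float64(0.25), 34), (np.float64(0.26), 30), (np.float64(0.27), 26), (np.float64(0.28), 63), (np.float64(0.29), 104), (np.float64(0.3), 100)]
[[  0.529  -0.277   0.237 128.    125.    118.   ]
 [  0.531  -0.285   0.24   70.     58.     43.   ]
 [  0.522  -0.294   0.241 163.    139.     96.   ]
 [  0.534  -0.279   0.242  99.    102.    108.   ]
 [  0.534  -0.282   0.243  81.     76.     68.   ]
 [  0.531  -0.278   0.244  89.     87.     87.   ]
 [  0.533  -0.278   0.244 115.    115.    114.   ]
 [  0.53   -0.29    0.244 137.    121.     96.   ]
 [  0.53   -0.288   0.244  76.     81.     85.   ]
 [  0.532  -0.284   0.245  30.     32.     34.   ]
 [  0.536  -0.28    0.245  89.     88.     87.   ]
 [  0.533  -0.273   0.246   0.      0.      1.   ]]
side [(np.float64(0.14), 74), (np.float64(0.15
[... 697 characters left out ...]
 97.     96.     93.   ]
 [  0.512  -0.282   0.242 149.    142.    132.   ]
 [  0.515  -0.282   0.242 119.    118.    115.   ]
 [  0.515  -0.284   0.243 149.    136.    113.   ]
 [  0.516  -0.274   0.243 139.    121.     93.   ]
 [  0.512  -0.282   0.244 129.    127.    121.   ]]
wrist d at tip [(300, np.float32(0.14994235), array([41, 34, 31], dtype=uint8), array([ 0.5142, -0.2737,  0.2476])), (308, np.float32(0.14461024), array([36, 31, 29], dtype=uint8), array([ 0.5144, -0.2739,  0.2534])), (320, np.float32(0.13663694), array([38, 33, 31], dtype=uint8), array([ 0.5145, -0.2739,  0.2618])), (340, np.float32(0.12378543), array([32, 28, 28], dtype=uint8), array([ 0.5139, -0.2737,  0.2752]))]
```

All three cameras put the shut fingertips at z ≈ 0.241 while the reported TCP z is 0.1995. The real tips are therefore about 41 mm above the reported TCP, and xy agrees. I press the lids again by contact, using that offset.

```bash
python3 - <<'E'
from h import *
np.set_printoptions(precision=4,suppress=True)
L=[[.5500,-.1205],[.537,-.2005],[.5243,-.2795]]
for p in L[::-1]:
    env.move_linear([*p,.155],v=.2)
    f0=env.current_ft_force(); hit=env.move_linear([*p,.110],v=.03,contact_N=25)
    print(hit,env.current_tcp_pos(),env.current_ft_force()-f0,env.current_clock())
    if not hit: break
    env.move_linear([*p,.16],v=.15)
for c in ["scene","side"]:
    im,d=viewer.grab_frame(c); P=cloud(c,d)
    for p in L:
        m=(d>0)&(np.hypot(P[...,0]-p[0],P[...,1]-p[1])<.02)&(P[...,2]>.155)&(P[...,2]<.185); print(c,m.sum(),np.median(P[m][:,2]))
E
```

```text
True [ 0.5245 -0.2797  0.1293] [-1.7858  1.9184  7.3025] 13.025
True [ 0.5372 -0.2007  0.1293] [-2.1211  2.9819  7.6556] 14.8667
True [ 0.5503 -0.1206  0.1293] [-2.7992  0.6776  7.1782] 16.7167
scene 191 0.16790905924037944
scene 227 0.16829600407864095
scene 226 0.1681260130656434
side 262 0.16769989983135317
side 313 0.16777232645446313
side 370 0.16796081257163553
```

The lids dropped about 5.5 mm, and all three presses stopped at the same height (0.1293). I press once more, slower and harder, to be sure that this was the solid stop.

```bash
python3 - <<'E'
from h import *
np.set_printoptions(precision=4,suppress=True)
L=[[.5500,-.1205],[.537,-.2005],[.5243,-.2795]]
for p in L:
    env.move_linear([*p,.137],v=.2)
    f0=env.current_ft_force(); hit=env.move_linear([*p,.115],v=.02,contact_N=45)
    a=env.current_tcp_pos(); f=env.current_ft_force()-f0; env.hold(.1)
    print(hit,a,f,env.current_tcp_pos()[2],env.current_ft_force()-f0,env.current_clock())
    env.move_linear([*p,.15],v=.15)
for c in ["scene","side"]:
    im,d=viewer.grab_frame(c); P=cloud(c,d)
    for p in L:
        m=(d>0)&(np.hypot(P[...,0]-p[0],P[...,1]-p[1])<.02)&(P[...,2]>.155)&(P[...,2]<.185); print(c,m.sum(),np.median(P[m][:,2]))
E
```

```text
True [ 0.5505 -0.1207  0.1293] [-2.8416  1.3793  7.7705] 0.1293435343460839 [-3.5316  0.8755  6.2905] 18.2167
True [ 0.5374 -0.2003  0.1294] [-2.5617  0.8935  7.6421] 0.12934537670423724 [-1.2278  1.4763  7.0516] 19.8417
True [ 0.5247 -0.2794  0.1293] [-1.9945  2.5673  7.4153] 0.12934320944971944 [-2.3692  1.9605  7.0737] 21.4667
scene 219 0.1679746816991198
scene 225 0.16796028520002088
scene 188 0.16815467942510134
side 272 0.16764774934717858
side 313 0.16801183399569647
side 290 0.16783085935376077
```

Every press stopped again at 0.1293, so the lids are home. Their known 167 mm tops give tip = TCP z + 37.7 mm, and level is at TCP z ≈ 0.0528. Now the lever, in stages.

```bash
python3 - <<'E'
from h import *
np.set_printoptions(precision=4,suppress=True)
x=[.521,.2005]
env.move_linear([*env.current_tcp_pos()[:2],.20],v=.2)
o=env.current_tool_rot(); env.move_pose([*x,.20],o); env.move_linear([*x,.095],v=.15)
f0=env.current_ft_force()
for z in (.078,.066,.058,.054):
    env.move_linear([*x,z],v=.04); print(z,env.current_tcp_pos(),env.current_ft_force()-f0,env.current_clock())
for c in ["scene","side"]:
    im,d=viewer.grab_frame(c); np.savez(f"{c}3.npz",im=im,d=d); P=cloud(c,d)
    m=(d>0)&(abs(P[...,0]-x[0])<.04)&(abs(P[...,1]-x[1])<.03)&(P[...,2]>.06)&(P[...,2]<.125)
    h,e=np.histogram(P[m][:,2],bins=np.arange(.06,.126,.003)); print(c,[(round(float(a),3),int(b)) for a,b in zip(e,h)])
    for t in ("pad","post_top"):
        print(t,[w(c,r["location"]) for r in viewer.mark_of(c,t) if abs(w(c,r["location"])[1]-.2)<.06])
    u,v=px(c,[.525,.21,.09]).astype(int); cr=im[v-45:v+45,u-60:u+60]; cv2.imwrite(f"pics/p_{c}.png",cr[:,:,::-1])
a,b=[cv2.resize(cv2.imread(f"pics/p_{c}.png"),(400,300),interpolation=cv2.INTER_CUBIC) for c in("scene","side")]
cv2.imwrite("pics/lev.png",np.hstack([a,b]))
E
```

```text
0.078 [0.521  0.2007 0.0783] [-1.4952  2.8599  3.0724] 25.4333
0.066 [0.5211 0.2006 0.0665] [-2.6871  3.3641  4.1113] 25.8833
0.058 [0.5213 0.2006 0.0586] [-1.5061  2.4556  6.1527] 26.2333
0.054 [0.5215 0.2006 0.0548] [-1.0662  2.8647  6.6557] 26.4833
scene [(0.06, 0), (0.063, 0), (0.066, 0), (0.069, 0), (0.072, 0), (0.075, 0), (0.078, 0), (0.081, 2), (0.084, 5), (0.087, 40), (0.09, 105), (0.093, 68), (0.096, 23), (0.099, 4), (0.102, 12), (0.105, 8), (0.108, 5), (0.111, 7), (0.114, 6), (0.117, 10), (0.12, 8)]
pad [array([0.5165, 0.2041, 0.0968]), array([ 0.5773,  0.1919, -0.0027])]
post_top [array([0.5283, 0.2428, 0.0884])]
side [(0.06, 0), (0.063, 0), (0.066, 0), (0.069, 0), (0.072, 0), (0.075, 0), (0.078, 0), (0.081, 10), (0.084, 21), (0.087, 35), (0.09, 137), (0.093, 70), (0.096, 16), (0.099, 3), (0.102, 11), (0.105, 7), (0.108, 11), (0.111, 5), (0.114, 9), (0.117, 10), (0.12, 4)]
pad [array([0.5187, 0.1996, 0.0902])]
post_top [array([0.5314, 0.2448, 0.092 ])]
```

View pics/lev.png

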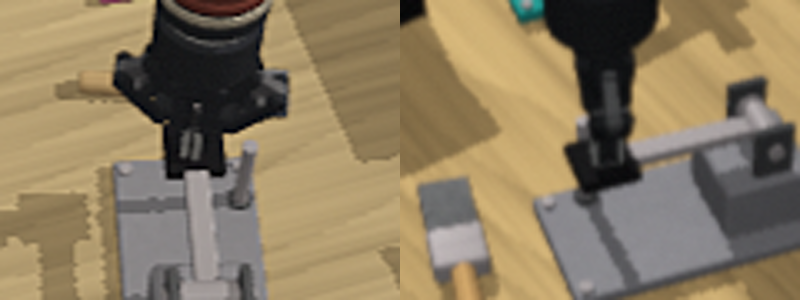

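The view shows the fingertips on the black pad with the lever arm nearly level, its pad near the post top (scene crop (190,165), side crop (605,165)). Depth puts the pad top at about 92 mm, so I go 2 mm lower, hold, check and hand in.

```bash
python3 - <<'E'
from h import *
np.set_printoptions(precision=4,suppress=True)
env.move_linear([.521,.2005,.0522],v=.02); env.hold(.8)
print(env.current_tcp_pos(),env.current_ft_force(),env.current_clock())
for c in ["scene","side"]:
    im,d=viewer.grab_frame(c); P=cloud(c,d)
    m=(d>0)&(abs(P[...,0]-.521)<.03)&(abs(P[...,1]-.2)<.025)&(P[...,2]>.08)&(P[...,2]<.1); print(c,np.median(P[m][:,2]))
print(sign_off())
E
```

```text
[0.5214 0.2007 0.0532] [-2.0605  0.728   6.4562] 27.8333
scene 0.09140455242982376
side 0.09038775347896949
the job is handed in; nothing more can be done
None
```

The job is handed in: all three lids are on their solid stops, and the robot is holding the grey control's lever level, with the pad at about 91 mm and about 6.5 N on the tool, at 27.8 s of 48 s. I had no verdict back, and I did not measure the bystanders at the end.

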